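# Count three screw caps through the gate of a counting tray

### The job

Count the three black screw caps off the tray: with the fingertips, push them along the deck, one after another, through the opening in the gate bar so that each drops into the slot before the next one follows. Do not pick any cap up, and leave the amber vial on the tray and everything else on the bench standing where it is.

Things in the scene. Friction and masses are not known exactly. Their poses are not given: they have to be found in the camera images.
- tray: white plastic counting tray, fixed, 228 mm (x) by 352 mm (y). Origin: on the bench below mid-length; z up, x from deck towards slot. Flat deck 55 mm above the bench, x -115 to +65 mm, y -170 to +170 mm; its side and rear rims are 6 mm thick and rise 8 mm above it. The caps and the vial stand on the deck, fanned out 90 to 120 mm before the opening of the gate
- slot (a point): middle of the slot's floor, 4 mm above the bench; axes as the tray's. The slot is an open-topped trough beyond the deck's edge, 36 mm wide (tray x 65 to 101 mm), running the tray's full length; its outer wall is 6 mm thick and 12 mm higher than the deck. A cap pushed until its centre is some 5 mm or more past the deck's edge tips and drops in by itself
- gate: steel gate bar fixed on the deck's slot edge, 5 mm thick, 14 mm high, with one 40 mm wide opening. Origin: middle of the opening, mid-thickness of the bar, at deck height (55 mm); x points through the opening into the slot, y along the bar, z up. Each half of the bar runs 20 to 195 mm from the origin along y. The deck's edge is at x = +2.5 mm, flush with the bar's slot side
- cap_a_center (a point): one of three identical black ribbed screw caps, each a disc 28 mm across and 12 mm high lying flat on the tray's deck, about 16 g; this point is its centre, 6 mm above the deck
- cap_b_center (a point): one of three identical black ribbed screw caps, each a disc 28 mm across and 12 mm high lying flat on the tray's deck, about 16 g; this point is its centre, 6 mm above the deck
- cap_c_center (a point): one of three identical black ribbed screw caps, each a disc 28 mm across and 12 mm high lying flat on the tray's deck, about 16 g; this point is its centre, 6 mm above the deck
- vial: a small capped amber glass vial standing on the deck among the caps, 24 mm across and 42 mm high, loose, a bystander; origin: centre of its underside. It stands at least 38 mm, centre to centre, from any cap, and blocks no straight path from a cap to the gate's opening
- bottle: a loose amber reagent bottle, 60 mm across and 110 mm high, standing on the bench to the right of the tray, a bystander; origin: centre of its underside
- dish: a loose clear shallow dish, 90 mm across and 16 mm high, on the bench to the robot's right, a bystander; origin: centre of its underside
- blue_rack: a fixed blue tube rack left of the tray, 90 by 135 mm, 64 mm high with its tubes; origin: centre of its underside
- white_rack: a fixed white vial rack right of the tray, 80 by 140 mm, 67 mm high with its vials; origin: centre of its underside

How it is judged:
On the way, in this order (a step that is already met when the one before it is completed fails the run):
1. one cap, and only one, lies in the slot (((x of cap_a_center in the frame of tray between 0.065 and 0.101 m and y of cap_a_center in the frame of tray between -0.17 and 0.17 m and z of cap_a_center in the frame of tray between 0 and 0.049 m) or (x of cap_b_center in the frame of tray between 0.065 and 0.101 m and y of cap_b_center in the frame of tray between -0.17 and 0.17 m and z of cap_b_center in the frame of tray between 0 and 0.049 m) or (x of cap_c_center in the frame of tray between 0.065 and 0.101 m and y of cap_c_center in the frame of tray between -0.17 and 0.17 m and z of cap_c_center in the frame of tray between 0 and 0.049 m))), for 0.2 s.
2. a second cap has followed it, the third still out ((((x of cap_a_center in the frame of tray between 0.065 and 0.101 m and y of cap_a_center in the frame of tray between -0.17 and 0.17 m and z of cap_a_center in the frame of tray between 0 and 0.049 m) and (x of cap_b_center in the frame of tray between 0.065 and 0.101 m and y of cap_b_center in the frame of tray between -0.17 and 0.17 m and z of cap_b_center in the frame of tray between 0 and 0.049 m)) or ((x of cap_a_center in the frame of tray between 0.065 and 0.101 m and y of cap_a_center in the frame of tray between -0.17 and 0.17 m and z of cap_a_center in the frame of tray between 0 and 0.049 m) and (x of cap_c_center in the frame of tray between 0.065 and 0.101 m and y of cap_c_center in the frame of tray between -0.17 and 0.17 m and z of cap_c_center in the frame of tray between 0 and 0.049 m)) or ((x of cap_b_center in the frame of tray between 0.065 and 0.101 m and y of cap_b_center in the frame of tray between -0.17 and 0.17 m and z of cap_b_center in the frame of tray between 0 and 0.049 m) and (x of cap_c_center in the frame of tray between 0.065 and 0.101 m and y of cap_c_center in the frame of tray between -0.17 and 0.17 m and z of cap_c_center in the frame of tray between 0 and 0.049 m)))), for 0.2 s.
3. the third cap has followed too (x of cap_a_center in the frame of tray between 0.065 and 0.101 m and y of cap_a_center in the frame of tray between -0.17 and 0.17 m and z of cap_a_center in the frame of tray between 0 and 0.049 m and x of cap_b_center in the frame of tray between 0.065 and 0.101 m and y of cap_b_center in the frame of tray between -0.17 and 0.17 m and z of cap_b_center in the frame of tray between 0 and 0.049 m and x of cap_c_center in the frame of tray between 0.065 and 0.101 m and y of cap_c_center in the frame of tray between -0.17 and 0.17 m and z of cap_c_center in the frame of tray between 0 and 0.049 m), for 0.2 s.
At the end, for the whole second after the job is handed in: All three caps lie at rest (under 30 mm/s) in the slot, their centres between the slot's walls and at least 6 mm below the deck, and the vial stands upright within 12 mm of where it was (all of step 3 and linear speed of each of cap_a, cap_b, cap_c below 0.03 m/s and not (distance of vial from where it was at the start of the episode above 0.012 m or angle between vial's own z axis and vertical above 0.3 rad)); the robot touches nothing.
It fails at once if a cap is lifted: its centre more than 22 mm above the deck (it lies at 6 mm) (z of any of cap_a_center, cap_b_center, cap_c_center in the frame of tray above 0.077 m).
It fails at once if the vial is shifted more than 12 mm or tipped (distance of vial from where it was at the start of the episode above 0.012 m or angle between vial's own z axis and vertical above 0.3 rad).
It fails at once if the bottle or the dish is shifted more than 15 mm (distance of any of bottle, dish from where it was at the start of the episode above 0.015 m).
It also fails if it takes over 72 s, if anything falls off the work surface, if the arm or the gripper's body presses on something with over 40 N, if the wrist force passes 120 N, or if a joint passes its speed limit or range.

### The arm

A 6-joint arm with a two-finger parallel gripper is mounted at the origin on the work surface. World frame = base frame: x ahead of the robot, y to its left, z up, the work surface at z = 0. Lengths are in m, angles in rad, forces in N, time in s.
With the tool pointing down it reaches from about 0.425 to 1.125 m from the base axis. Payload 14.9 kg.
Tool frame: the origin (TCP) lies on the centre line of the jaws, within the pads' length; the fingertips stand manip.nose_length ahead of it and the grasp point (between the pads) lies 11 mm behind it (manip.nose_length is the distance from the TCP to the fingertips, in m); z points along the fingers, y is the line along which they close (so a half turn about z gives the same grasp; the last joint's range is limited). The gripper opens to 91 mm and grips with 3 to 60 N. Pads are 32 mm wide; open, the fingers measure 118 mm over their backs; the gripper's body (76 mm by 178 mm) begins 60 mm behind the grasp point.
Start: joints at [1.28, 0.379, 1.734, -0, 1.028, -0.033], TCP at [0.178, 0.677, 0.222] pointing down, gripper open.
Joint ranges: [-2.77, 2.77], [-0.74, 2.19], [0, 2.66], [-1.06, 4.2], [0.31, 2.87], [-3.08, 3.08]. Speed limits (rad/s): [1.89, 1.89, 2.39, 3.14, 3.14, 3.14].

### API

Orientations are given as a rotation vector (axis times angle).
In Python, from workcell import manip gives the robot as it stands.
- The arm moves only by the tool move_arm, never from a script. Its argument "increments" is a list of rows, each an object with "fingers": the closure, from -1 (fully open) to 1 (shut); "delta_pos": the shift along the tool's x, y, z in units of 0.3 m (1.0 is 0.3 m), a list of three; "rot": the turn, a rotation vector about the tool's x, y, z in units of pi rad (1.0 is pi rad), a list of three. A call has 1 to 20 rows; each row shifts and turns the commanded pose from where the row before left it, along the tool's axes as they then stand; what a row does not reach is not made up. A row lasts 1/12 s, in which the tool goes at most 41.7 mm and 7.16 degrees, less where a joint would pass 70% of its speed; a pose out of reach is approached as far as the arm can. A call with a number of a shift or a turn outside -1 to 1 is refused whole. A call with a gripper value outside its range is refused whole. The fingers move at their own pace and stop on an object; the grip force is fixed at half the most. Time passes only in rows, so rows that do not move let the fingers close. It gives the time, the measured TCP pose, the force, the opening and the grip force at its end, in the units of the state.
- manip.observe(): the state, without advancing time (a new reading comes with each control period).
- manip.camera(name): name is "scene" or "side" or "wrist"; returns (picture, depth): 400x640x3 uint8, blue, green, red; 400x640 float32, m along the optical axis (not along the pixel's ray), 0 where there is no reading.
- manip.calibration(name): a dict with "K" (3x3 intrinsics, pixels), "rvec" (rotation vector, rad) and "tvec" (3), from world to camera coordinates, as OpenCV has them. Camera axes: x right, y down, z forward; pixel columns grow to the right and rows downward; lengths in m; the calibration is good to about 2 mm. A picture is of the moment at which its call begins: read the wrist's pose just before it. calibration takes no time and is no camera call; for the wrist camera it gives the pose at the moment of the call.
- manip.finish_job(): hands the job in; it is judged then, once.
The state is a dict: "time": time; "joint_pos": joint angles; "qd": joint speeds; "effort": joint torques, N m; "ee_pos": TCP position; "ee_rot": TCP orientation; "ft_force": force on the tool from outside, world axes, zero at the start; "ft_torque": the same for the moment, N m; "width": opening from 0.0 (shut) to 1.0 (fully open); "finger_force": force on a finger pad.
Only numpy, scipy, OpenCV 4.12 (cv2) and the standard library are available. Lean on these libraries where they do the work, as an engineer would, in place of code of your own. Each camera call takes 0.05 s, during which the arm holds its last target. There are 200 camera calls.

## Working session

There is one attempt and no reset: what is moved stays moved. The work goes in short steps, Python scripts to look and compute and a tool call to move; the robot and the scene stay as the last step left them, time stands still between calls to the robot, and variables do not carry over. Pictures are saved under pics/ and viewed, at most 10 in all, crops included, and the job is handed in when it is done.

Besides the shell and the picture viewer there is one more tool, called after "Emit:" by a JSON object that holds its "name" and its "arguments". move_arm: Moves the arm, as the interface text tells. Shifts and turns lie within -1 to 1; 1 stands for 0.3 m of shift or pi rad of turn. Its arguments: {"type":"object","properties":{"increments":{"type":"array","items":{"type":"object","properties":{"fingers":{"type":"number"},"delta_pos":{"type":"array","items":{"type":"number","minimum":-1,"maximum":1}},"rot":{"type":"array","items":{"type":"number","minimum":-1,"maximum":1}}}}}},"required":["increments"]}

```bash
mkdir -p pics; ls
cat > h.py <<'E'
import numpy as np, cv2
from workcell import manip
def cast(cal,uv,z):
    R=cv2.Rodrigues(np.array(cal["rvec"],float))[0];t=np.array(cal["tvec"],float).ravel()
    uv=np.atleast_2d(uv).astype(float)
    d=np.c_[uv,np.ones(len(uv))]@np.linalg.inv(np.array(cal["K"])).T@R
    c=-R.T@t
    return c+d*((z-c[2])/d[:,2])[:,None]
E
python3 - <<'E'
from h import *
s=manip.observe();print(s["time"],s["ee_pos"],s["ee_rot"],s["width"],manip.nose_length)
for n in("scene","side"):
    p,d=manip.camera(n);c=manip.calibration(n)
    cv2.imwrite(f"pics/{n}0.png",p);np.savez(f"{n}0.npz",p=p,d=d,**{k:np.array(v) for k,v in c.items()})
    R=cv2.Rodrigues(np.array(c["rvec"],float))[0];print(n,-R.T@np.array(c["tvec"]).ravel(),R[2])
E
```

```text
pics
0.0 [0.17836351 0.67649226 0.22127223] [-4.03810759e-01 -3.11535224e+00  1.73409152e-03] 1.001860445741874 0.008
scene [ 1.11113415 -0.80726253  0.9728209 ] [-0.45860296  0.59198296 -0.66275147]
side [-0.03344289 -0.81609868  0.80262133] [ 0.43942822  0.67181683 -0.5962927 ]
```

View pics/scene0.png

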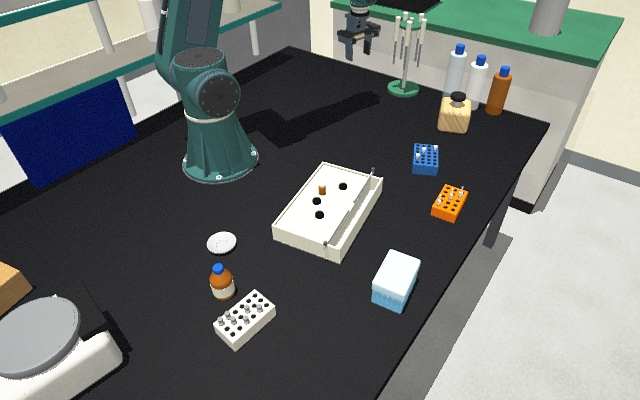

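View pics/side0.png

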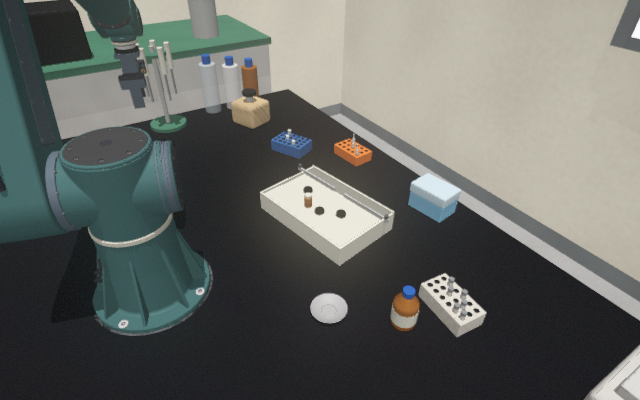

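The scene view shows the tray at about (273–383, 163–258), with caps near (342,186), (317,201) and (319,214) and the vial at (322,189). The side view has the caps near (308,190), (319,211) and (341,214) and the vial at (308,200). I'll zoom both views to find the gate and get first positions.

Run:
```python
from h import *
out=[]
for n,(x0,y0,x1,y1) in {"scene":(265,155,395,265),"side":(250,155,400,265)}.items():
    f=np.load(n+"0.npz");p=f["p"][y0:y1,x0:x1];out.append(cv2.resize(p,(400*1,int(400*(y1-y0)/(x1-x0))),interpolation=cv2.INTER_CUBIC))
    g=p.max(2);m=((g<70)).astype(np.uint8)
    k,_,st,ce=cv2.connectedComponentsWithStats(m)
    for s,c in zip(st[1:],ce[1:]):
        if 12<s[4]<150: uv=c+[x0,y0];print(n,s[2:],uv.round(1),cast(f,uv,.064).round(4))
    # tray: white mask hull
    w=(f["p"].min(2)>110).astype(np.uint8);k,l,st,_=cv2.connectedComponentsWithStats(w)
    i=l[y0+20:y1-20,x0+30:x1-30];i=np.bincount(i[i>0]).argmax()
    cn=max(cv2.findContours((l==i).astype(np.uint8),0,2)[0],key=cv2.contourArea)
    h=cv2.approxPolyDP(cv2.convexHull(cn),2.5,True)[:,0]
    print(n,np.c_[h,cast(f,h,.063).round(3)[:,:2]])
h=max(o.shape[0] for o in out)
cv2.imwrite("pics/zoom.png",np.hstack([cv2.copyMakeBorder(o,0,h-o.shape[0],0,0,0) for o in out]))
```

```text
scene [ 8  7 43] [342.5 186.1] [[0.5153 0.0818 0.064 ]]
scene [ 8  7 47] [316.3 200.8] [[ 0.4888 -0.0268  0.064 ]]
scene [ 8  8 51] [319.2 214.5] [[ 0.5342 -0.0715  0.064 ]]
scene [[ 3.82e+02  1.77e+02  5.96e-01  2.00e-01]
 [ 3.81e+02  1.91e+02  6.31e-01  1.36e-01]
 [ 3.39e+02  2.63e+02  6.92e-01 -1.91e-01]
 [ 2.73e+02  2.39e+02  4.86e-01 -2.31e-01]
 [ 2.72e+02  2.23e+02  4.40e-01 -1.84e-01]
 [ 3.22e+02  1.61e+02  3.77e-01  1.53e-01]
 [ 3.71e+02  1.71e+02  5.49e-01  2.06e-01]]
side [[ 2.60e+02  1.91e+02  3.82e-01  1.56e-01]
 [ 2.98e+02  1.68e+02  5.52e-01  2.09e-01]
 [ 3.14e+02  1.65e+02  6.08e-01  1.97e-01]
 [ 3.93e+02  2.10e+02  6.72e-01 -1.40e-01]
 [ 3.91e+02  2.28e+02  6.13e-01 -1.99e-01]
 [ 3.39e+02  2.65e+02  4.08e-01 -2.39e-01]
 [ 2.62e+02  2.08e+02  3.49e-01  7.40e-02]]
```

View pics/zoom.png

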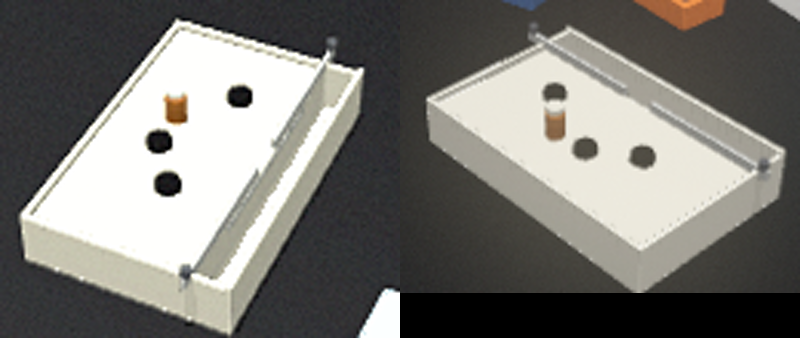

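The zoom shows the gate opening at about zoom pixel (265,158), three free caps, and the vial (176,108) beside two of them. The tray's yaw is roughly 10°. Next I'll move above the tray with the fingers nearly shut and look from close by.

Emit:
{"name": "move_arm", "arguments": {"increments": [{"delta_pos":[0,0,-0.13],"fingers":0.74},{"delta_pos":[0,0,-0.13],"fingers":0.74},{"delta_pos":[0,0,-0.13],"fingers":0.74},{"delta_pos":[-0.09,-0.105,-0.01],"fingers":0.74},{"delta_pos":[-0.09,-0.105,-0.01],"fingers":0.74},{"delta_pos":[-0.09,-0.105,-0.01],"fingers":0.74},{"delta_pos":[-0.09,-0.105,-0.01],"fingers":0.74},{"delta_pos":[-0.09,-0.105,-0.01],"fingers":0.74},{"delta_pos":[-0.09,-0.105,-0.01],"fingers":0.74},{"delta_pos":[-0.09,-0.105,-0.01],"fingers":0.74},{"delta_pos":[-0.09,-0.105,-0.01],"fingers":0.74},{"delta_pos":[-0.09,-0.105,-0.01],"fingers":0.74},{"delta_pos":[-0.09,-0.105,-0.01],"fingers":0.74},{"delta_pos":[-0.09,-0.105,-0.01],"fingers":0.74},{"delta_pos":[-0.09,-0.105,-0.01],"fingers":0.74},{"delta_pos":[-0.09,-0.105,-0.01],"fingers":0.74},{"delta_pos":[-0.09,-0.105,-0.01],"fingers":0.74},{"delta_pos":[-0.09,-0.105,0],"fingers":0.74},{"delta_pos":[-0.09,-0.105,0],"fingers":0.74},{"delta_pos":[-0.09,-0.105,0],"fingers":0.74}]}}

```text
invalid input at $.increments[0]: expected keys fingers, delta_pos, rot
```

Run:
```python
from h import *
s=manip.observe();print(s["time"],s["ee_pos"],s["ee_rot"],s["width"],s["joint_pos"])
c=manip.calibration("wrist");p,d=manip.camera("wrist")
cv2.imwrite("pics/w1.png",p);np.savez("w1.npz",p=p,d=d,**{k:np.array(v) for k,v in c.items()})
R=cv2.Rodrigues(np.array(c["rvec"],float))[0];print(-R.T@np.array(c["tvec"]).ravel(),R)
```

```text
0.1 [0.17836924 0.67654667 0.22134155] [-4.03733709e-01 -3.11539011e+00  1.55619144e-03] 1.0029483413947498 [ 1.27971206e+00  3.79396607e-01  1.73469004e+00 -1.34134262e-05
  1.02850805e+00 -3.33272346e-02]
[0.11119913 0.69525341 0.38394726] [[ 0.25516836  0.96689597 -0.00113813]
 [ 0.93713005 -0.24702283  0.24650963]
 [ 0.23806803 -0.06396803 -0.96913967]]
```

View pics/w1.png

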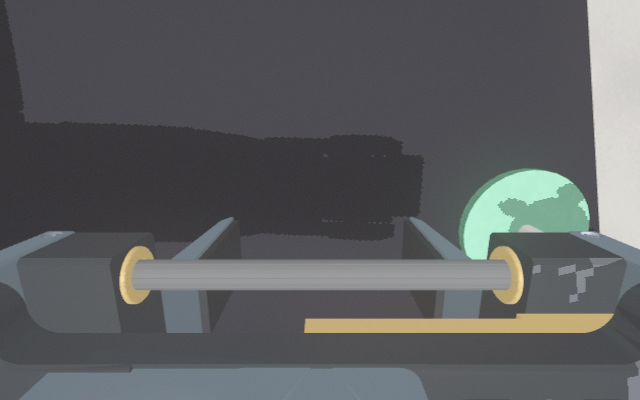

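The first move call was refused because every row needs all the keys. The wrist picture, still at the start pose, shows the open fingers, with the area ahead of row 220 free. Image down is the tool's −x, so I'll aim past the tray's middle.

Emit:
{"name": "move_arm", "arguments": {"increments": [{"delta_pos":[0,0,-0.13],"rot":[0,0,0],"fingers":0.74},{"delta_pos":[0,0,-0.13],"rot":[0,0,0],"fingers":0.74},{"delta_pos":[0,0,-0.13],"rot":[0,0,0],"fingers":0.74},{"delta_pos":[-0.097,-0.091,-0.01],"rot":[0,0,0],"fingers":0.74},{"delta_pos":[-0.097,-0.091,-0.01],"rot":[0,0,0],"fingers":0.74},{"delta_pos":[-0.097,-0.091,-0.01],"rot":[0,0,0],"fingers":0.74},{"delta_pos":[-0.097,-0.091,-0.01],"rot":[0,0,0],"fingers":0.74},{"delta_pos":[-0.097,-0.091,-0.01],"rot":[0,0,0],"fingers":0.74},{"delta_pos":[-0.097,-0.091,-0.01],"rot":[0,0,0],"fingers":0.74},{"delta_pos":[-0.097,-0.091,-0.01],"rot":[0,0,0],"fingers":0.74},{"delta_pos":[-0.097,-0.091,-0.01],"rot":[0,0,0],"fingers":0.74},{"delta_pos":[-0.097,-0.091,-0.01],"rot":[0,0,0],"fingers":0.74},{"delta_pos":[-0.097,-0.091,-0.01],"rot":[0,0,0],"fingers":0.74},{"delta_pos":[-0.097,-0.091,-0.01],"rot":[0,0,0],"fingers":0.74},{"delta_pos":[-0.097,-0.091,-0.01],"rot":[0,0,0],"fingers":0.74},{"delta_pos":[-0.097,-0.091,-0.01],"rot":[0,0,0],"fingers":0.74},{"delta_pos":[-0.097,-0.091,-0.01],"rot":[0,0,0],"fingers":0.74},{"delta_pos":[-0.097,-0.091,0],"rot":[0,0,0],"fingers":0.74},{"delta_pos":[-0.097,-0.091,0],"rot":[0,0,0],"fingers":0.74},{"delta_pos":[-0.097,-0.091,0],"rot":[0,0,0],"fingers":0.74}]}}

```text
time: 1.82
ee_pos: [0.5391, 0.1, 0.381]
ee_rot: [0.404, 3.115, 0.0]
ft_force: [0.5, 0.8, 0.6]
width: 0.132
finger_force: 0.0
```

Emit:
{"name": "move_arm", "arguments": {"increments": [{"delta_pos":[-0.097,-0.091,0],"rot":[0,0,0],"fingers":0.74},{"delta_pos":[-0.097,-0.091,0],"rot":[0,0,0.03],"fingers":0.74},{"delta_pos":[-0.097,-0.091,0],"rot":[0,0,0.03],"fingers":0.74},{"delta_pos":[0,0,0],"rot":[0,0,0],"fingers":0.74},{"delta_pos":[0,0,0],"rot":[0,0,0],"fingers":0.74}]}}

```text
time: 2.23
ee_pos: [0.5991, -0.0029, 0.3804]
ee_rot: [-0.699, -3.062, 0.0]
ft_force: [-0.1, 0.0, 0.0]
width: 0.127
finger_force: 0.0
```

```bash
cat >> h.py <<'E'
def snap(n):
    s=manip.observe();R=cv2.Rodrigues(np.array(s["ee_rot"],float))[0]
    print(round(s["time"],2),np.round(s["ee_pos"],4),"toolx",R[:,0].round(3),"z",R[:,2].round(3),"w",round(s["width"],3),"j",np.round(s["joint_pos"],2))
    c=manip.calibration("wrist");p,d=manip.camera("wrist");cv2.imwrite(f"pics/{n}.png",p)
    f=dict(p=p,d=d,**{k:np.array(v) for k,v in c.items()});np.savez(n+".npz",**f);return f
E
python3 -c "
from h import *
f=snap('w2');print(f['K'])"
```

```text
2.23 [ 0.5991 -0.0029  0.3804] toolx [-0.901  0.434  0.001] z [-0.001  0.    -1.   ] w 0.127 j [-0.04  0.07  1.82  0.    1.26 -1.17]
[[322.23353308   0.         321.07868064]
 [  0.         322.23353308 202.41967236]
 [  0.           0.           1.        ]]
```

View pics/w2.png

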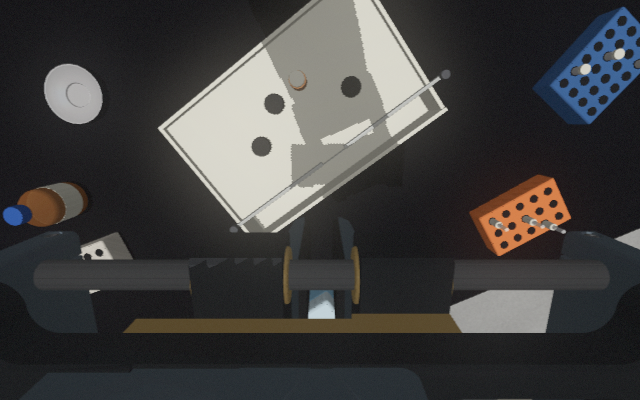

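The wrist view shows caps at (274,104), (262,146) and (351,86), the vial at (298,80), and the gate bar from (234,229) to (446,74). My turn went the wrong way, since tool z points down. I'll turn back to align with the tray and go lower.

Emit:
{"name": "move_arm", "arguments": {"increments": [{"delta_pos":[0,0,0],"rot":[0,0,-0.039],"fingers":0.74},{"delta_pos":[0,0,0],"rot":[0,0,-0.039],"fingers":0.74},{"delta_pos":[0,0,0],"rot":[0,0,-0.039],"fingers":0.74},{"delta_pos":[0,0,0.05],"rot":[0,0,-0.039],"fingers":0.74},{"delta_pos":[0,0,0.05],"rot":[0,0,-0.039],"fingers":0.74},{"delta_pos":[-0.05,0,0.1],"rot":[0,0,0],"fingers":0.74},{"delta_pos":[-0.05,0,0.1],"rot":[0,0,0],"fingers":0.74},{"delta_pos":[0,0,0],"rot":[0,0,0],"fingers":0.74},{"delta_pos":[0,0,0],"rot":[0,0,0],"fingers":0.74}]}}

```text
time: 3.03
ee_pos: [0.6273, 0.0049, 0.29]
ee_rot: [0.264, -3.127, -0.001]
ft_force: [-0.1, 0.4, 0.4]
width: 0.131
finger_force: 0.0
```

```bash
python3 -c "
from h import *
f=snap('w3')
c=np.hstack([f['p'][:300]]);cv2.imwrite('pics/w3z.png',cv2.resize(c[:300,60:580],(800,462),interpolation=cv2.INTER_CUBIC))"
```

```text
3.03 [0.6273 0.0049 0.29  ] toolx [-0.986 -0.168  0.003] z [-0.003  0.    -1.   ] w 0.131 j [-0.03  0.19  1.84  0.    1.11 -1.77]
```

View pics/w3z.png

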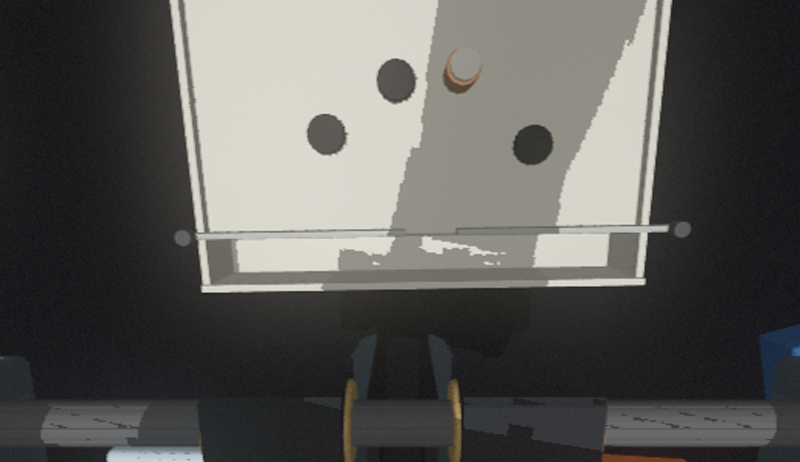

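The view shows caps at zoom (397,80), (326,134) and (533,144), the vial at (463,68), and the gate's opening between (404,233) and (456,232), with the post knobs at (182,238) and (682,229). Now I'll turn these into positions.

```bash
cat > meas.py <<'E'
from h import *
def caps(f,zc=.064):
    p=f["p"];g=cv2.GaussianBlur(p.max(2),(3,3),0)
    m=(g<105).astype(np.uint8);r=[]
    n,l,st,ce=cv2.connectedComponentsWithStats(m)
    for i in range(1,n):
        x,y,w,h,a=st[i]
        if 150<a<1500 and .7<w/h<1.4 and a>.65*w*h:
            q=cast(f,ce[i],zc)[0];ed=cast(f,[[x,ce[i][1]],[x+w,ce[i][1]]],zc)
            r.append(q[:2]);print("blob",ce[i].round(1),a,q[:2].round(4),"width",np.linalg.norm(ed[1]-ed[0]).round(4))
    return np.array(r)
E
python3 - <<'E'
from meas import *
f=np.load("w3.npz");caps(f)
p=f["p"];g=p.max(2).astype(int)
print(g[146:160,318:362:2])
hsv=cv2.cvtColor(p,cv2.COLOR_BGR2HSV)
for x in(190,220,250,280,300,370,400,430,460,480): print(x,g[142:164,x])
k=cv2.HoughCircles(p.max(2)[:300],cv2.HOUGH_GRADIENT,1,20,param1=80,param2=12,minRadius=5,maxRadius=20);print(k[0].round(1) if k is not None else 0)
E
```

```text
blob [317.2  52.1] 499 [ 0.4861 -0.0224] width 0.0267
blob [272.   86.9] 449 [ 0.5309 -0.0672] width 0.0262
blob [406.   93.6] 543 [0.5124 0.0852] width 0.031
[[147 147 148 146 146 146 146 145 144 144 146 146 145 145 144 144 143 144
  144 144 143 143]
 [145 145 145 146 146 146 146 146 144 146 144 147 145 145 144 144 145 145
  145 143 141 137]
 [126 126 129 145 145 146 147 146 144 145 146 144 144 145 145 145 144 145
  144 118  98 100]
 [113 115 118 145 146 145 145 147 145 144 145 145 145 144 144 144 145 145
  144 116 125 129]
 [133 133 128 145 146 147 147 146 145 144 146 144 144 145 143 143 143 144
  143 115 125 128]
 [128 130 126 134 133 132 132 133 133 132 131 132 130 130 128 129 128 125
  123 101 123 122]
 [128 128 126 111 111 110 108 107 109 119 113 115 115 115 116 114 119 120
  120 116 123 122]
 [124 123 126 137 139 137 138 137 144 184 150 150 141 141 142 141 141 140
  145 146 144 145]
 [147 146 147 148 148 147 148 146 190 221 221 200 146 145 145 147 146 146
  146 147 146 145]
 [147 147 148 147 146 145 147 146 189 221 220 201 158 157 153 145 145 145
  146 146 146 144]
 [146 147 1
[... 906 characters left out ...]
145 144
 151 200 218 218]
400 [145 144 146 143 141 112 124 125 123 122 128 145 145 145 145 144 143 145
 145 143 144 144]
430 [215 214 214 213 187 126 192 192 186 174 216 217 216 217 216 216 215 215
 215 215 215 215]
460 [215 215 214 211 141 184 189 188 181 103 112 112 113 112 112 113 114 112
 111 113 111 111]
480 [215 214 213 209 139 187 187 186 183 183 187 185 184 180 147 143 136  99
  93  66  65  60]
[[405.5  93.5  13. ]
 [316.5  52.5  13.8]
 [549.5 275.5  15. ]
 [353.5 169.5  19.4]
 [206.5 169.5  19.4]
 [270.5  87.5  14.4]
 [362.5  43.5  12.5]
 [297.5 170.5  18.2]
 [613.5 227.5  11. ]
 [102.5 276.5  13.8]
 [459.5 279.5   9.6]
 [480.5 277.5   6.9]
 [503.5 148.5   6. ]
 [178.5 154.5   5.9]]
```

```bash
cat > geo.py <<'E'
from h import *
f=np.load("w3.npz")
e=cast(f,[[323.3,151.4],[355.3,150.9]],.069);b=cast(f,[[190,153.4],[220,152.7],[430,149.2],[460,148.5]],.069)
k=cast(f,[[178.4,154.6],[503.4,148.8]],.073)
if __name__=="__main__":
    print("open",e,np.linalg.norm(e[1]-e[0]));print("bar",b);print("knobs mid",k.mean(0),np.linalg.norm(k[1]-k[0]))
    ed=cast(f,[[339.4,151.8]],.055);print("deck edge",ed)
    print("vial top",cast(f,[[362.5,43.0]],.097))
d=b[2:].mean(0)-b[:2].mean(0);yaw=np.arctan2(-d[0],d[1]);
G=(e.mean(0)+0)[:2]
A=np.array([[np.cos(yaw),-np.sin(yaw)],[np.sin(yaw),np.cos(yaw)]])
C=np.array([[.4861,-.0224],[.5309,-.0672],[.5124,.0852]]);V=cast(f,[[362.5,43.0]],.097)[0,:2]
if __name__=="__main__":
    print("G",G,"yaw",np.degrees(yaw));print("caps in gate",((C-G)@A).round(4),"vial",((V-G)@A).round(4),"knobs",(k[:,:2]-G)@A, "vial-cap",np.linalg.norm(C-V,axis=1))
E
python3 geo.py
```

```text
open [[0.59258731 0.002737   0.069     ]
 [0.58568639 0.03988234 0.069     ]] 0.0377809420766667
bar [[ 0.62128419 -0.15226022  0.069     ]
 [ 0.61452658 -0.11736965  0.069     ]
 [ 0.56898939  0.12634612  0.069     ]
 [ 0.56227504  0.16100928  0.069     ]]
knobs mid [0.58920574 0.02263465 0.073     ] 0.3798672160399799
deck edge [[0.59098078 0.02256507 0.055     ]]
vial top [[0.47624015 0.02284087 0.097     ]]
G [0.58913685 0.02130967] yaw 10.630745974707335
caps in gate [[-0.1093 -0.024 ]
 [-0.0736 -0.0762]
 [-0.0636  0.077 ]] vial [-0.1107  0.0223] knobs [[ 0.00037957 -0.18864407]
 [ 0.0002447   0.19122313]] vial-cap [0.04630284 0.10533308 0.07208464]
```

All heights and sizes check out: the opening measures 38 mm, the knobs are centred on it, and the caps are 100–112 mm before it. I'll nest each cap against the two nearly closed fingertips (gap 9 mm, 36 mm overall, which clears the 40 mm opening). Each push follows a gentle arc that ends square to the gate. Here is a planner that turns the path into rows.

```bash
cat > plan.py <<'E'
from h import *
import sys,json
from geo import G,A,yaw
L=.0292; ZP=.0665                     # cap centre ahead of TCP; TCP height in push
def bez(P0,P1,P2,step=.0055,lead=.010):
    P0,P1,P2=map(np.array,(P0,P1,P2));t=np.linspace(0,1,2001)[:,None]
    c=(1-t)**2*P0+2*t*(1-t)*P1+t*t*P2;u=(P1-P0)/np.linalg.norm(P1-P0)
    c=np.r_[P0-u*np.linspace(lead,1e-4,100)[:,None],c];s=np.r_[0,np.cumsum(np.linalg.norm(np.diff(c,axis=0),axis=1))]
    n=int(np.ceil(s[-1]/step));q=np.linspace(0,s[-1],n+1);g=lambda q:np.c_[np.interp(q,s,c[:,0]),np.interp(q,s,c[:,1])]
    d=g(np.minimum(q+1e-3,s[-1]))-g(np.maximum(q-1e-3,0));h=np.arctan2(d[:,1],d[:,0])
    tcp=g(q)-L*np.c_[np.cos(h),np.sin(h)]
    return np.c_[tcp@A.T+G,np.full(n+1,ZP),h+yaw]     # world x,y,z,heading
def rows(poses,sgn):
    """rows from the measured pose through poses (x,y,z,heading); the push goes along sgn*tool x"""
    s=manip.observe();R=cv2.Rodrigues(np.array(s["ee_rot"],float))[0];p=np.array(s["ee_pos"],float)
    a=np.arctan2(R[1,0],R[0,0])
    for x,y,z,h in poses:
        e=np.array([x,y])-p[:2];c,q=np.cos(a),np.sin(a)
        tx=np.array([c,q]);ty=np.array([q,-c])
        w=((h if sgn>0 else h+np.pi)-a+np.pi)%(2*np.pi)-np.pi
        r=np.round([tx@e/.3,ty@e/.3,(p[2]-z)/.3,-w/np.pi],3)
        print(r,end=";" );p[:2]+=.3*(r[0]*tx+r[1]*ty);p[2]-=.3*r[2];a-=r[3]*np.pi
    print("\nend",p.round(4),np.degrees(a).round(1))
PATH={1:[(-.1093,-.024),(-.045,0),(.0135,0)],3:[(-.0636,.077),(-.04,0),(.0135,0)],2:[(-.0736,-.0762),(-.04,0),(.0135,0)]}
SG={1:-1,3:-1,2:1}
if __name__=="__main__":
    k=int(sys.argv[1]);B=bez(*PATH[k])
    if sys.argv[2]=="go":             # above the start, as one big move
        b=B[0].copy();b[2]=.14;rows([b],SG[k]);print("start",B[0].round(4),"n",len(B))
    else: i,j=map(int,sys.argv[2:4]);rows(B[i:j],SG[k])
E
python3 plan.py 1 go
```

```text
[ 0.603 -0.058  0.506 -0.119];
end [ 0.4524 -0.0428  0.1399] -149.0
start [ 0.4526 -0.0427  0.0665  0.5428] n 26
```

Emit:
{"name": "move_arm", "arguments": {"increments": [{"delta_pos":[0.1,-0.01,0.05],"rot":[0,0,0],"fingers":0.8},{"delta_pos":[0.1,-0.01,0.05],"rot":[0,0,0],"fingers":0.8},{"delta_pos":[0.1,-0.01,0.05],"rot":[0,0,0],"fingers":0.8},{"delta_pos":[0.1,-0.01,0.05],"rot":[0,0,0],"fingers":0.8},{"delta_pos":[0.1,-0.01,0.1],"rot":[0,0,0],"fingers":0.8},{"delta_pos":[0.1,-0.01,0.1],"rot":[0,0,0],"fingers":0.8},{"delta_pos":[0,0,0.1],"rot":[0,0,-0.03],"fingers":0.8},{"delta_pos":[0,0,0],"rot":[0,0,-0.03],"fingers":0.8},{"delta_pos":[0,0,0],"rot":[0,0,-0.03],"fingers":0.8},{"delta_pos":[0,0,0],"rot":[0,0,-0.03],"fingers":0.8},{"delta_pos":[0,0,0],"rot":[0,0,0],"fingers":0.8}]}}

```text
time: 4.0
ee_pos: [0.4558, -0.0435, 0.144]
ee_rot: [-0.85, 3.022, -0.002]
ft_force: [0.8, -0.0, -1.0]
width: 0.099
finger_force: 0.0
```

```bash
python3 plan.py 1 go; python3 -c "
from meas import *
s=manip.observe();print(s['width'],s['joint_pos'])
f=snap('w4');caps(f)"
```

```text
[0.008 0.008 0.013 0.002];
end [ 0.4525 -0.0427  0.1401] -148.9
start [ 0.4526 -0.0427  0.0665  0.5428] n 26
0.09889612797090142 [-1.46035973e-01  1.15722747e-01  2.25094848e+00 -1.69748049e-05
  7.71956249e-01 -2.26517163e+00]
4.0 [ 0.4558 -0.0435  0.144 ] toolx [-0.853 -0.521 -0.002] z [ 0.003 -0.    -1.   ] w 0.099 j [-0.15  0.12  2.25 -0.    0.77 -2.27]
```

Emit:
{"name": "move_arm", "arguments": {"increments": [{"delta_pos":[0.01,0.008,0.06],"rot":[0,0,0.002],"fingers":0.8},{"delta_pos":[0,0,0.08],"rot":[0,0,0],"fingers":0.8},{"delta_pos":[0,0,0.08],"rot":[0,0,0],"fingers":0.8},{"delta_pos":[0,0,0.038],"rot":[0,0,0],"fingers":0.8},{"delta_pos":[0,0,0],"rot":[0,0,0],"fingers":0.8}]}}

```text
time: 4.47
ee_pos: [0.451, -0.0429, 0.0643]
ee_rot: [0.828, -3.029, -0.001]
ft_force: [0.9, -0.6, 0.4]
width: 0.102
finger_force: 0.0
```

```bash
python3 plan.py 1 1 15
python3 - <<'E'
from h import *
o=[]
for n,(x0,y0,x1,y1) in {"scene":(265,155,395,265),"side":(250,155,400,265)}.items():
    p=manip.camera(n)[0][y0:y1,x0:x1];o.append(cv2.resize(p,(400,330),interpolation=cv2.INTER_CUBIC))
cv2.imwrite("pics/chk1.png",np.hstack(o));s=manip.observe();print(s["ee_pos"],s["ft_force"],s["width"])
E
```

```text
[-0.023 -0.002 -0.007 -0.003];[-0.018  0.    -0.     0.001];[-0.018  0.001 -0.     0.003];[-0.018  0.001 -0.     0.004];[-0.018  0.001 -0.     0.004];[-0.018  0.002 -0.     0.004];[-0.019  0.001 -0.     0.005];[-0.018  0.001 -0.     0.004];[-0.018  0.001 -0.     0.004];[-0.018  0.001 -0.     0.005];[-0.018  0.002 -0.     0.004];[-0.018  0.001 -0.     0.005];[-0.018  0.001 -0.     0.005];[-0.018  0.002 -0.     0.005];
end [ 0.5178 -0.0036  0.0664] -158.4
[ 0.45170571 -0.04299863  0.06538699] [ 0.01236032 -0.14425191  0.84728516] 0.09892014128449647
```

View pics/chk1.png

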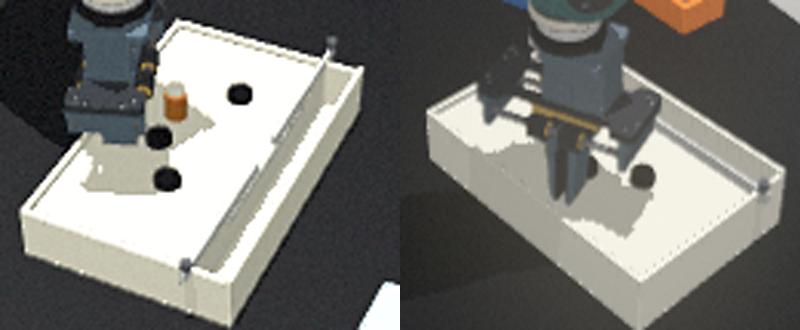

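The fingers stand behind the first cap, at side zoom (565,195) with the cap at (590,168), and the vial is untouched. Now I'll push.

Emit:
{"name": "move_arm", "arguments": {"increments": [{"delta_pos":[-0.022,-0.002,-0.004],"rot":[0,0,-0.002],"fingers":0.8},{"delta_pos":[-0.018,0,0],"rot":[0,0,0.001],"fingers":0.8},{"delta_pos":[-0.018,0.001,0],"rot":[0,0,0.003],"fingers":0.8},{"delta_pos":[-0.018,0.001,0],"rot":[0,0,0.004],"fingers":0.8},{"delta_pos":[-0.018,0.001,0],"rot":[0,0,0.004],"fingers":0.8},{"delta_pos":[-0.018,0.002,0],"rot":[0,0,0.004],"fingers":0.8},{"delta_pos":[-0.018,0.001,0],"rot":[0,0,0.004],"fingers":0.8},{"delta_pos":[-0.018,0.001,0],"rot":[0,0,0.004],"fingers":0.8},{"delta_pos":[-0.018,0.001,0],"rot":[0,0,0.004],"fingers":0.8},{"delta_pos":[-0.018,0.001,0],"rot":[0,0,0.005],"fingers":0.8},{"delta_pos":[-0.018,0.002,0],"rot":[0,0,0.005],"fingers":0.8},{"delta_pos":[-0.018,0.001,0],"rot":[0,0,0.005],"fingers":0.8},{"delta_pos":[-0.018,0.001,0],"rot":[0,0,0.005],"fingers":0.8},{"delta_pos":[-0.018,0.002,0],"rot":[0,0,0.005],"fingers":0.8}]}}

```text
time: 5.73
ee_pos: [0.5179, -0.0038, 0.066]
ee_rot: [0.586, -3.086, 0.0]
ft_force: [-0.2, -0.0, 0.1]
width: 0.104
finger_force: 0.0
```

```bash
python3 plan.py 1 15 26
python3 - <<'E'
from h import *
f=dict(np.load("scene0.npz"))
def find(n):
    f=np.load(n+"0.npz");p=manip.camera(n)[0];cv2.imwrite(f"pics/{n}_a.png",p)
    m=(p[155:265,265:395].max(2)<70).astype(np.uint8)
    _,_,st,ce=cv2.connectedComponentsWithStats(m)
    for s,c in zip(st[1:],ce[1:]):
        if 12<s[4]<150: print(s[2:],cast(f,c+[265,155],.064)[0,:2].round(4)+[-.003,.004])
find("scene");s=manip.observe();print(s["ee_pos"],s["ft_force"])
E
```

```text
[-0.018  0.002 -0.002  0.004];[-0.019  0.001  0.     0.006];[-0.018  0.002  0.     0.005];[-0.018  0.001  0.     0.005];[-0.018  0.002  0.     0.006];[-0.018  0.001  0.     0.005];[-0.018  0.002  0.     0.006];[-0.018  0.001  0.     0.006];[-0.018  0.002  0.     0.005];[-0.018  0.002  0.     0.006];[-0.019  0.001  0.     0.006];
end [0.5738 0.0184 0.0666] -169.3
[26  7 64] [0.4758 0.021 ]
[ 9  8 55] [0.544  0.0087]
[ 9  8 58] [ 0.5305 -0.0676]
[ 0.51884861 -0.00351126  0.06613427] [ 0.70425621 -0.08982655  1.40195956]
```

Cap 1 is nested at (0.544, 0.009), 28 mm ahead of the TCP as planned. I'll continue through the gate.

Emit:
{"name": "move_arm", "arguments": {"increments": [{"delta_pos":[-0.018,0.002,0],"rot":[0,0,0.004],"fingers":0.8},{"delta_pos":[-0.018,0.001,0],"rot":[0,0,0.006],"fingers":0.8},{"delta_pos":[-0.018,0.002,0],"rot":[0,0,0.005],"fingers":0.8},{"delta_pos":[-0.018,0.001,0],"rot":[0,0,0.005],"fingers":0.8},{"delta_pos":[-0.018,0.002,0],"rot":[0,0,0.006],"fingers":0.8},{"delta_pos":[-0.018,0.001,0],"rot":[0,0,0.005],"fingers":0.8},{"delta_pos":[-0.018,0.002,0],"rot":[0,0,0.006],"fingers":0.8},{"delta_pos":[-0.018,0.001,0],"rot":[0,0,0.006],"fingers":0.8},{"delta_pos":[-0.018,0.002,0],"rot":[0,0,0.005],"fingers":0.8},{"delta_pos":[-0.018,0.002,0],"rot":[0,0,0.006],"fingers":0.8},{"delta_pos":[-0.018,0.001,0],"rot":[0,0,0.006],"fingers":0.8},{"delta_pos":[0,0,0],"rot":[0,0,0],"fingers":0.8},{"delta_pos":[0,0,0],"rot":[0,0,0],"fingers":0.8}]}}

```text
time: 6.87
ee_pos: [0.5729, 0.0181, 0.0659]
ee_rot: [0.296, -3.128, 0.0]
ft_force: [-0.2, -0.6, 0.5]
width: 0.097
finger_force: 0.0
```

Run:
```python
from h import *
o=[]
for n,(x0,y0,x1,y1) in {"scene":(265,155,395,265),"side":(250,155,400,265)}.items():
    p=manip.camera(n)[0][y0:y1,x0:x1];o.append(cv2.resize(p,(400,330),interpolation=cv2.INTER_CUBIC))
cv2.imwrite("pics/chk2.png",np.hstack(o));s=manip.observe();print(s["ee_pos"],s["ft_force"],s["width"])
```

```text
[0.57243766 0.01801679 0.06585958] [-0.19476405  0.24293571  0.63369728] 0.10080860298058465
```

View pics/chk2.png

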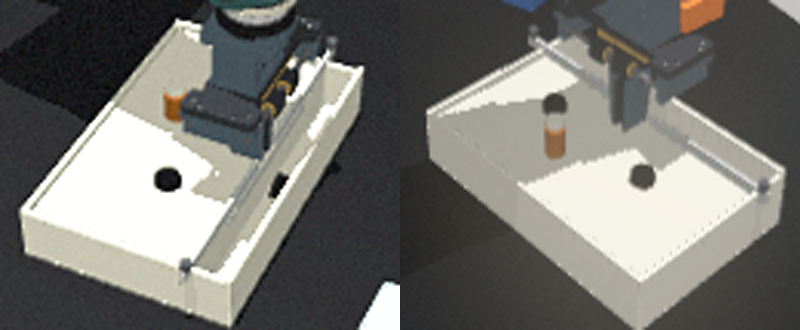

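Cap 1 has dropped into the slot (dark disc at scene zoom (280,185)), and the vial and the other caps are unmoved. I'll back off, rise, and plan for the left cap.

Emit:
{"name": "move_arm", "arguments": {"increments": [{"delta_pos":[0.04,0,0],"rot":[0,0,0],"fingers":0.8},{"delta_pos":[0,0,-0.12],"rot":[0,0,0],"fingers":0.8},{"delta_pos":[0,0,-0.12],"rot":[0,0,0],"fingers":0.8},{"delta_pos":[0,0,-0.02],"rot":[0,0,0],"fingers":0.8},{"delta_pos":[0,0,0],"rot":[0,0,0],"fingers":0.8}]}}

```text
time: 7.38
ee_pos: [0.5616, 0.0156, 0.1463]
ee_rot: [-0.295, 3.124, -0.001]
ft_force: [-0.1, 0.4, 0.2]
width: 0.104
finger_force: 0.0
```

```bash
python3 plan.py 3 go
```

```text
[0.155 0.384 0.021 0.406];
end [0.4943 0.1201 0.14  ] -242.3
start [ 0.4942  0.12    0.0665 -1.0879] n 25
```

Emit:
{"name": "move_arm", "arguments": {"increments": [{"delta_pos":[0.039,0.096,0],"rot":[0,0,0],"fingers":0.8},{"delta_pos":[0.039,0.096,0],"rot":[0,0,0],"fingers":0.8},{"delta_pos":[0.039,0.096,0],"rot":[0,0,0],"fingers":0.8},{"delta_pos":[0.039,0.096,0],"rot":[0,0,0],"fingers":0.8},{"delta_pos":[0,0,0],"rot":[0,0,0.037],"fingers":0.8},{"delta_pos":[0,0,0],"rot":[0,0,0.037],"fingers":0.8},{"delta_pos":[0,0,0],"rot":[0,0,0.037],"fingers":0.8},{"delta_pos":[0,0,0],"rot":[0,0,0.037],"fingers":0.8},{"delta_pos":[0,0,0],"rot":[0,0,0.037],"fingers":0.8},{"delta_pos":[0,0,0],"rot":[0,0,0.037],"fingers":0.8},{"delta_pos":[0,0,0],"rot":[0,0,0.037],"fingers":0.8},{"delta_pos":[0,0,0],"rot":[0,0,0.037],"fingers":0.8},{"delta_pos":[0,0,0],"rot":[0,0,0.037],"fingers":0.8},{"delta_pos":[0,0,0],"rot":[0,0,0.037],"fingers":0.8},{"delta_pos":[0,0,0],"rot":[0,0,0.037],"fingers":0.8},{"delta_pos":[0,0,0],"rot":[0,0,0],"fingers":0.8}]}}

```text
time: 8.72
ee_pos: [0.4921, 0.1199, 0.1425]
ee_rot: [-1.636, -2.68, 0.002]
ft_force: [-0.1, 0.4, 0.1]
width: 0.097
finger_force: 0.0
```

```bash
python3 plan.py 3 go
```

```text
[-0.003  0.007  0.008 -0.003];
end [0.4944 0.12   0.1401] 117.7
start [ 0.4942  0.12    0.0665 -1.0879] n 25
```

Emit:
{"name": "move_arm", "arguments": {"increments": [{"delta_pos":[-0.003,0.007,0.06],"rot":[0,0,-0.003],"fingers":0.8},{"delta_pos":[0,0,0.08],"rot":[0,0,0],"fingers":0.8},{"delta_pos":[0,0,0.08],"rot":[0,0,0],"fingers":0.8},{"delta_pos":[0,0,0.03],"rot":[0,0,0],"fingers":0.8},{"delta_pos":[0,0,0],"rot":[0,0,0],"fingers":0.8},{"delta_pos":[0,0,0],"rot":[0,0,0],"fingers":0.8}]}}

```text
time: 9.22
ee_pos: [0.4952, 0.1203, 0.0688]
ee_rot: [-1.614, -2.694, 0.001]
ft_force: [0.1, 0.6, 0.8]
width: 0.101
finger_force: 0.0
```

```bash
python3 plan.py 3 1 14
cat > look.py <<'E'
from h import *
f=np.load("scene0.npz");p=manip.camera("scene")[0]
m=(p[155:265,265:395].max(2)<70).astype(np.uint8)
_,_,st,ce=cv2.connectedComponentsWithStats(m)
for s,c in zip(st[1:],ce[1:]):
    if 12<s[4]<150: print("blob",s[2:],cast(f,c+[265,155],.064)[0,:2].round(4)+[-.003,.004])
h=cv2.cvtColor(p,cv2.COLOR_BGR2HSV);m=cv2.inRange(h,(5,120,60),(20,255,255))[155:265,265:395]
y,x=np.nonzero(m);print("vial px",x.mean()+265,y.mean()+155,len(x))
s=manip.observe();print(s["time"],s["ee_pos"],s["ft_force"])
E
python3 look.py
```

```text
[-0.017 -0.004  0.008  0.003];[-0.018  0.    -0.    -0.001];[-0.018 -0.002 -0.    -0.007];[-0.017 -0.002 -0.    -0.008];[-0.018 -0.002 -0.    -0.008];[-0.018 -0.003 -0.    -0.009];[-0.018 -0.002 -0.    -0.01 ];[-0.017 -0.004 -0.    -0.011];[-0.018 -0.003 -0.    -0.012];[-0.018 -0.004 -0.    -0.013];[-0.018 -0.004 -0.    -0.015];[-0.018 -0.004 -0.    -0.016];[-0.017 -0.005 -0.    -0.019];
end [0.5252 0.0571 0.0664] 140.8
blob [ 8  7 48] [0.5114 0.0869]
blob [ 8  8 51] [ 0.5312 -0.0675]
blob [ 6  8 31] [ 0.6229 -0.0111]
vial px 328.7361111111111 180.40277777777777 72
9.2667 [0.49584967 0.12043337 0.06948757] [ 1.13739239 -0.27558323  0.82926733]
```

Emit:
{"name": "move_arm", "arguments": {"increments": [{"delta_pos":[-0.017,-0.004,0.009],"rot":[0,0,0.003],"fingers":0.8},{"delta_pos":[-0.018,0,0],"rot":[0,0,-0.001],"fingers":0.8},{"delta_pos":[-0.018,-0.002,0],"rot":[0,0,-0.007],"fingers":0.8},{"delta_pos":[-0.017,-0.002,0],"rot":[0,0,-0.008],"fingers":0.8},{"delta_pos":[-0.018,-0.002,0],"rot":[0,0,-0.008],"fingers":0.8},{"delta_pos":[-0.018,-0.003,0],"rot":[0,0,-0.009],"fingers":0.8},{"delta_pos":[-0.018,-0.002,0],"rot":[0,0,-0.01],"fingers":0.8},{"delta_pos":[-0.017,-0.004,0],"rot":[0,0,-0.011],"fingers":0.8},{"delta_pos":[-0.018,-0.003,0],"rot":[0,0,-0.012],"fingers":0.8},{"delta_pos":[-0.018,-0.004,0],"rot":[0,0,-0.013],"fingers":0.8},{"delta_pos":[-0.018,-0.004,0],"rot":[0,0,-0.015],"fingers":0.8},{"delta_pos":[-0.018,-0.004,0],"rot":[0,0,-0.016],"fingers":0.8},{"delta_pos":[-0.017,-0.005,0],"rot":[0,0,-0.019],"fingers":0.8}]}}

```text
time: 10.35
ee_pos: [0.5263, 0.0564, 0.067]
ee_rot: [1.051, 2.959, 0.001]
ft_force: [0.2, -0.1, 0.0]
width: 0.099
finger_force: 0.0
```

```bash
python3 plan.py 3 14 25; python3 look.py
```

```text
[-0.014 -0.006  0.002 -0.019];[-0.018 -0.006 -0.    -0.022];[-0.018 -0.007 -0.    -0.024];[-0.018 -0.007 -0.    -0.025];[-0.018 -0.007 -0.    -0.027];[-0.018 -0.008 -0.    -0.028];[-0.018 -0.008 -0.    -0.028];[-0.018 -0.008 -0.    -0.027];[-0.018 -0.007 -0.    -0.027];[-0.018 -0.007 -0.    -0.026];[-0.018 -0.006 -0.    -0.021];
end [0.5737 0.0186 0.0664] 190.2
blob [ 7  5 24] [0.4218 0.1753]
blob [11  9 54] [0.4984 0.1477]
blob [ 8  8 51] [ 0.5312 -0.0675]
blob [ 6  8 32] [ 0.6227 -0.0106]
vial px 328.60493827160496 184.91358024691357 81
10.4 [0.52678713 0.0559811  0.06707006] [0.49135284 0.06843786 0.54450616]
```

Emit:
{"name": "move_arm", "arguments": {"increments": [{"delta_pos":[-0.014,-0.006,0.002],"rot":[0,0,-0.019],"fingers":0.8},{"delta_pos":[-0.018,-0.006,0],"rot":[0,0,-0.022],"fingers":0.8},{"delta_pos":[-0.018,-0.007,0],"rot":[0,0,-0.024],"fingers":0.8},{"delta_pos":[-0.018,-0.007,0],"rot":[0,0,-0.025],"fingers":0.8},{"delta_pos":[-0.018,-0.007,0],"rot":[0,0,-0.027],"fingers":0.8},{"delta_pos":[-0.018,-0.008,0],"rot":[0,0,-0.028],"fingers":0.8},{"delta_pos":[-0.018,-0.008,0],"rot":[0,0,-0.028],"fingers":0.8},{"delta_pos":[-0.018,-0.008,0],"rot":[0,0,-0.027],"fingers":0.8},{"delta_pos":[-0.018,-0.007,0],"rot":[0,0,-0.027],"fingers":0.8},{"delta_pos":[-0.018,-0.007,0],"rot":[0,0,-0.026],"fingers":0.8},{"delta_pos":[-0.018,-0.006,0],"rot":[0,0,-0.021],"fingers":0.8},{"delta_pos":[0,0,0],"rot":[0,0,0],"fingers":0.8},{"delta_pos":[0,0,0],"rot":[0,0,0],"fingers":0.8}]}}

```text
time: 11.48
ee_pos: [0.5731, 0.019, 0.066]
ee_rot: [-0.271, 3.129, -0.0]
ft_force: [0.6, -0.1, 0.9]
width: 0.102
finger_force: 0.0
```

```bash
python3 look.py
python3 - <<'E'
from h import *
o=[]
for n,(x0,y0,x1,y1) in {"scene":(265,155,395,265),"side":(250,155,400,265)}.items():
    p=manip.camera(n)[0][y0:y1,x0:x1];o.append(cv2.resize(p,(400,330),interpolation=cv2.INTER_CUBIC))
cv2.imwrite("pics/chk3.png",np.hstack(o))
E
```

```text
blob [26  9 65] [0.5209 0.0412]
blob [10 12 47] [ 0.6223 -0.003 ]
blob [ 8  8 51] [ 0.5312 -0.0675]
vial px 331.2881355932203 188.864406779661 59
11.5333 [0.5727386  0.01913674 0.06591207] [0.16198466 0.29653963 0.24863264]
```

View pics/chk3.png

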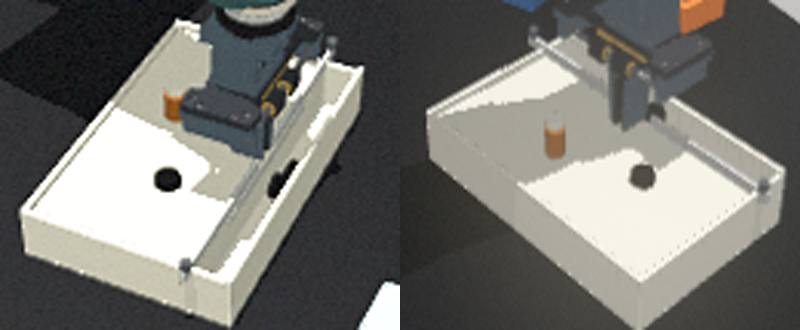

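In the side view the second cap shows dark at (657,110), beyond the bar, and in the scene view the slot's dark blob has grown at (283,180). It is in or tipping into the slot. I'll back off to the viewing pose and check its height by depth.

Emit:
{"name": "move_arm", "arguments": {"increments": [{"delta_pos":[0.05,0,0],"rot":[0,0,0],"fingers":0.8},{"delta_pos":[0,0,-0.13],"rot":[0,0,0],"fingers":0.8},{"delta_pos":[0,0,-0.13],"rot":[0,0,0],"fingers":0.8},{"delta_pos":[-0.03,0,-0.13],"rot":[0,0,0],"fingers":0.8},{"delta_pos":[-0.05,0,-0.12],"rot":[0,0,0],"fingers":0.8},{"delta_pos":[-0.05,0,-0.12],"rot":[0,0,0],"fingers":0.8},{"delta_pos":[-0.05,0,-0.12],"rot":[0,0,0],"fingers":0.8},{"delta_pos":[-0.05,0,0],"rot":[0,0,0],"fingers":0.8},{"delta_pos":[0,0,0],"rot":[0,0,0],"fingers":0.8},{"delta_pos":[0,0,0],"rot":[0,0,0],"fingers":0.8}]}}

```text
time: 12.47
ee_pos: [0.6258, 0.0288, 0.2904]
ee_rot: [0.274, -3.129, -0.0]
ft_force: [-0.8, -0.4, -0.4]
width: 0.105
finger_force: 0.0
```

```bash
python3 - <<'E'
from meas import *
from geo import G,A
f=snap("w5");caps(f)
d=f["d"];K=f["K"];R=cv2.Rodrigues(f["rvec"])[0];v,u=np.mgrid[:400,:640]
P=(np.stack([(u-K[0,2])/K[0,0]*d,(v-K[1,2])/K[1,1]*d,d],-1)-f["tvec"].ravel())@R
g=(P[...,:2]-G)@A; dark=f["p"].max(2)<100
m=dark&(g[...,0]>.006)&(g[...,0]<.034)&(abs(g[...,1])<.07)&(d>0)
n,l,st,ce=cv2.connectedComponentsWithStats(m.astype(np.uint8))
for i in range(1,n):
    if st[i,4]>15: q=l==i;print(st[i],"gate",g[q].min(0).round(3),g[q].max(0).round(3),"z",np.percentile(P[q][:,2],[5,50,95]).round(4))
m=(abs(g[...,1])<.06)&(g[...,0]>-.12)&(g[...,0]<-.01)&(P[...,2]>.08)&(P[...,2]<.11);print("vial top",g[m].mean(0) if m.any() else 0)
x0=240;cv2.imwrite("pics/w5z.png",cv2.resize(f["p"][100:240,220:460],(800,467),interpolation=cv2.INTER_CUBIC))
E
python3 look.py
```

```text
12.47 [0.6258 0.0288 0.2904] toolx [-0.985 -0.174  0.   ] z [-0. -0. -1.] w 0.105 j [ 0.01  0.19  1.84 -0.    1.11 -1.74]
blob [251.8  83.6] 468 [ 0.5309 -0.0672] width 0.0285
blob [320.6 164.5] 554 [0.6082 0.0261] width 0.0266
[310 151  22  25 496] gate [ 0.008 -0.013] [0.034 0.015] z [0.0222 0.0443 0.0578]
[291 217  23  43 738] gate [ 0.006 -0.013] [ 0.034 -0.003] z [0.2851 0.3109 0.3337]
[330 217  23  43 741] gate [0.006 0.006] [0.034 0.017] z [0.2853 0.3114 0.3337]
[518 271   8   3  17] gate [0.006 0.052] [0.007 0.054] z [0.3767 0.3776 0.3782]
[    0   270   640   130 58207] gate [ 0.006 -0.07 ] [0.034 0.07 ] z [0.3785 0.4    0.4087]
[104 276  24   3  37] gate [ 0.006 -0.054] [ 0.007 -0.047] z [0.3775 0.3781 0.3788]
vial top [-0.11028721  0.02192174]
blob [10 12 49] [ 0.6224 -0.0025]
blob [ 8  8 51] [ 0.5312 -0.0675]
vial px 321.9122807017544 190.1578947368421 57
12.5667 [0.62480278 0.02868485 0.28942   ] [-0.16335028  0.91013653 -0.48022816]
```

Run:
```python
from h import *
from geo import G,A
f=dict(np.load("w5.npz"))
d=f["d"];K=f["K"];R=cv2.Rodrigues(f["rvec"])[0];v,u=np.mgrid[:400,:640]
P=(np.stack([(u-K[0,2])/K[0,0]*d,(v-K[1,2])/K[1,1]*d,d],-1)-f["tvec"].ravel())@R
g=(P[...,:2]-G)@A
print("deck z",np.median(P[100:130,330:360,2]))
print("rows: z(mm), cols 306..336 step3")
for r in range(146,184,2): print(r,(P[r,306:337,2][::3]*1000).round().astype(int),"gx",(g[r,320,0]*1000).round(1), "lum",f["p"].max(2)[r,306:337:6])
```

```text
deck z 0.0548274023075975
rows: z(mm), cols 306..336 step3
146 [55 54 56 55 55 56 55 55 55 52 55] gx -1.7 lum [217 196 147 147 145 136]
148 [56 56 55 55 55 55 56 55 54 55 55] gx 0.6 lum [208 141 139 137 137 125]
150 [53 53 54 53 54 54 53 53 52 52 53] gx 3.2 lum [202 150 132 130 132 138]
152 [ 3  5 21 21 22 23 23 23 22  4  3] gx 8.5 lum [223  66  62  62  75 147]
154 [ 4  3 26 30 32 31 31 29 28  3  3] gx 10.2 lum [224  66  64  62  58 221]
156 [ 4  3 25 29 32 32 30 30 27  3  5] gx 12.7 lum [223  67  64  60  61 222]
158 [ 4  5 26 30 32 32 32 28 24  5  2] gx 15.3 lum [223  65  63  60  59 221]
160 [ 4  3 25 29 35 36 35 29 25  5  4] gx 17.4 lum [222  66  59  56  71 217]
162 [  4   3  41  38  41  42  40 453  40   4   3] gx 19.5 lum [222  81  60  60  90 146]
164 [ 4  3 46 45 45 45 46 46 46  4  4] gx 21.5 lum [149  61  60  57  55 147]
166 [ 1  3 51 49 49 49 51 51 50  4  3] gx 23.3 lum [148  61  54  58  54 147]
168 [ 4  5 53 54 54 55 55 55 53  4  4] gx 25.2 lum [147  57  59  55  51 145]
170 [ 3  4 52 56 59 57 59 57 52  4  4] gx 27.1 lum [218  58  57  54  54 145]
172 [ 4  3 52 55 58 58 58 56 51  6  6] gx 29.6 lum [133  59  53  55  51 122]
174 [20 21 51 54 56 57 57 54 50 23 25] gx 32.3 lum [117  57  56  51  58 113]
176 [37 36 37 53 54 55 56 52 37 38 41] gx 35.0 lum [116 103  53  52 115 114]
178 [51 52 53 53 53 53 52 55 54 54 56] gx 38.1 lum [115 114  92  97 114 113]
180 [65 68 67 67 67 67 67 67 66 67 66] gx 38.2 lum [125 124 129 129 132 134]
182 [65 68 67 66 65 67 67 66 67 65 67] gx 40.5 lum [145 145 143 145 143 142]
```

View pics/w5z.png

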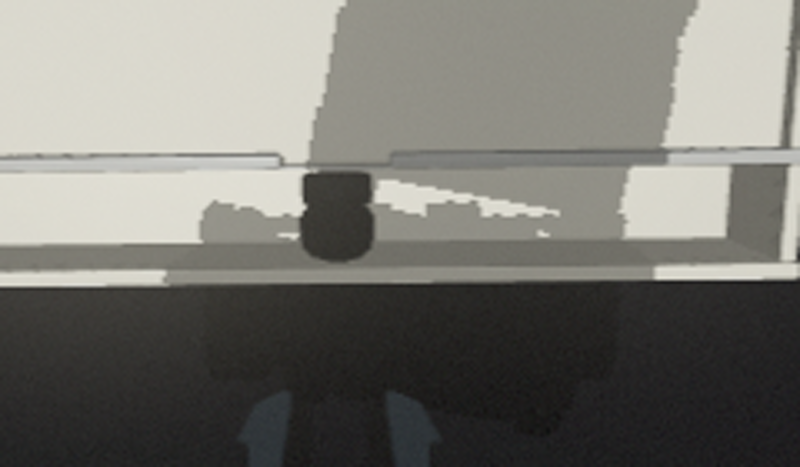

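The close view shows both caps in the slot but on edge. Cap 1 stands against the deck-side wall with its top at z 32 mm. Cap 2 leans above it at gate x 19–36, with its centre at about 43 mm and its upper edge at 58 mm. A third cap on top could end up too high, so I'll first roll these two along the slot with the shut fingertips. Before that I'll check what stands near the gripper's body.

```bash
cat > slot.py <<'E'
from plan import *
def P(x,y,z,h): return [*(A@[x,y]+G),z,h+yaw]
if __name__=="__main__":
    rows([P(.0205,-.042,.2,np.pi/2)],1)
E
python3 - <<'E'
from slot import *
for n in("scene0","side0","w2"):
    f=np.load(n+".npz");d=f["d"];K=f["K"];R=cv2.Rodrigues(f["rvec"])[0];v,u=np.mgrid[:400,:640]
    Q=(np.stack([(u-K[0,2])/K[0,0]*d,(v-K[1,2])/K[1,1]*d,d],-1)-f["tvec"].ravel())@R
    g=(Q[...,:2]-G)@A
    m=(d>0)&(g[...,0]>.045)&(g[...,0]<.15)&(abs(g[...,1])<.12)&(Q[...,2]<.2)
    print(n,m.sum(),np.percentile(Q[m][:,2],[50,99,100]) if m.any() else 0)
E
python3 slot.py
```

```text
scene0 1819 [0.0001535  0.00494413 0.05087234]
side0 391 [0.00022027 0.01099464 0.06461005]
w2 6404 [-0.00013317  0.00199183  0.00332169]
[ 0.052 -0.143  0.298  0.497];
end [ 0.6169 -0.0163  0.2   ] -259.4
```

Emit:
{"name": "move_arm", "arguments": {"increments": [{"delta_pos":[0.026,-0.07,0.05],"rot":[0,0,0],"fingers":1},{"delta_pos":[0.026,-0.07,0.05],"rot":[0,0,0],"fingers":1},{"delta_pos":[0,0,0.05],"rot":[0,0,0.038],"fingers":1},{"delta_pos":[0,0,0.05],"rot":[0,0,0.038],"fingers":1},{"delta_pos":[0,0,0.05],"rot":[0,0,0.038],"fingers":1},{"delta_pos":[0,0,0.05],"rot":[0,0,0.038],"fingers":1},{"delta_pos":[0,0,0.05],"rot":[0,0,0.038],"fingers":1},{"delta_pos":[0,0,0.05],"rot":[0,0,0.038],"fingers":1},{"delta_pos":[0,0,0],"rot":[0,0,0.038],"fingers":1},{"delta_pos":[0,0,0],"rot":[0,0,0.038],"fingers":1},{"delta_pos":[0,0,0],"rot":[0,0,0.038],"fingers":1},{"delta_pos":[0,0,0],"rot":[0,0,0.038],"fingers":1},{"delta_pos":[0,0,0],"rot":[0,0,0.038],"fingers":1},{"delta_pos":[0,0,0],"rot":[0,0,0.038],"fingers":1},{"delta_pos":[0,0,0],"rot":[0,0,0.038],"fingers":1},{"delta_pos":[0,0,0],"rot":[0,0,0],"fingers":1}]}}

```text
time: 13.9
ee_pos: [0.6168, -0.0154, 0.1698]
ee_rot: [-2.002, -2.419, 0.002]
ft_force: [0.1, -0.5, -0.3]
width: 0.005
finger_force: 0.0
```

```bash
python3 - <<'E'
from slot import *
rows([P(.0205,-.042,.1,np.pi/2)],1);s=manip.observe();print(s["ee_pos"],s["width"],s["joint_pos"])
E
python3 look.py
```

```text
[-0.003  0.     0.233  0.001];
end [ 0.617  -0.0163  0.0999] 100.6
[ 0.61680258 -0.01538995  0.1697918 ] 0.005393489887268849 [-6.27176041e-02  3.18211771e-01  1.92982588e+00 -3.26081939e-06
  8.95289757e-01 -2.51020840e-01]
blob [ 12  26 116] [0.5155 0.1434]
blob [10 12 48] [ 0.6224 -0.002 ]
blob [ 8  8 51] [ 0.5312 -0.0675]
vial px 338.23423423423424 179.26126126126127 111
13.95 [ 0.61695403 -0.01541332  0.16990055] [-0.76651365  0.09676803 -0.60924212]
```

Emit:
{"name": "move_arm", "arguments": {"increments": [{"delta_pos":[-0.003,0,0.1],"rot":[0,0,0],"fingers":1},{"delta_pos":[0,0,0.1],"rot":[0,0,0],"fingers":1},{"delta_pos":[0,0,0.08],"rot":[0,0,0],"fingers":1},{"delta_pos":[0,0,0.03],"rot":[0,0,0],"fingers":1},{"delta_pos":[0,0,0.03],"rot":[0,0,0],"fingers":1},{"delta_pos":[0,0,0],"rot":[0,0,0],"fingers":1}]}}

```text
time: 14.45
ee_pos: [0.6175, -0.0163, 0.0676]
ee_rot: [-1.992, -2.427, 0.002]
ft_force: [-0.7, 0.2, -0.4]
width: 0.006
finger_force: 0.0
```

No contact yet with the tips inside the slot walls, so I'll go deeper.

Emit:
{"name": "move_arm", "arguments": {"increments": [{"delta_pos":[0,0,0.03],"rot":[0,0,0],"fingers":1},{"delta_pos":[0,0,0.03],"rot":[0,0,0],"fingers":1},{"delta_pos":[0,0,0.03],"rot":[0,0,0],"fingers":1},{"delta_pos":[0,0,0.03],"rot":[0,0,0],"fingers":1},{"delta_pos":[0,0,0.015],"rot":[0,0,0],"fingers":1},{"delta_pos":[0,0,0],"rot":[0,0,0],"fingers":1},{"delta_pos":[0,0,0],"rot":[0,0,0],"fingers":1}]}}

```text
time: 15.03
ee_pos: [0.6181, -0.0163, 0.0279]
ee_rot: [-1.995, -2.427, 0.0]
ft_force: [0.1, -1.0, -0.5]
width: 0.003
finger_force: 0.0
```

Emit:
{"name": "move_arm", "arguments": {"increments": [{"delta_pos":[0.016,0,0],"rot":[0,0,0],"fingers":1},{"delta_pos":[0.016,0,0],"rot":[0,0,0],"fingers":1},{"delta_pos":[0.016,0,0],"rot":[0,0,0],"fingers":1},{"delta_pos":[0.016,0,0],"rot":[0,0,0],"fingers":1},{"delta_pos":[0.016,0,0],"rot":[0,0,0],"fingers":1}]}}

```text
time: 15.45
ee_pos: [0.6135, 0.0079, 0.0284]
ee_rot: [1.995, 2.427, 0.0]
ft_force: [0.1, -0.3, 0.6]
width: 0.005
finger_force: 0.1
```

```bash
python3 - <<'E'
from slot import *
s=manip.observe();print((np.array(s["ee_pos"][:2])-G)@A,s["ee_pos"],s["ft_force"])
E
python3 look.py
```

```text
[ 0.0215132  -0.01765171] [0.61353718 0.00792965 0.02839181] [ 0.09418399 -0.27335846  0.55809439]
blob [ 7  5 22] [0.5328 0.0825]
blob [ 8  8 44] [0.5717 0.0236]
blob [10 22 90] [0.6071 0.0158]
blob [ 8  8 51] [ 0.5312 -0.0675]
vial px 336.6774193548387 194.63440860215053 93
15.5 [0.61328336 0.00850819 0.0282785 ] [-0.25494689  0.06969275 -0.54193007]
```

Forces are tiny and the caps are moving, so I'll carry on about 45 mm further.

Emit:
{"name": "move_arm", "arguments": {"increments": [{"delta_pos":[0.016,0,0],"rot":[0,0,0],"fingers":1},{"delta_pos":[0.016,0,0],"rot":[0,0,0],"fingers":1},{"delta_pos":[0.016,0,0],"rot":[0,0,0],"fingers":1},{"delta_pos":[0.016,0,0],"rot":[0,0,0],"fingers":1},{"delta_pos":[0.016,0,0],"rot":[0,0,0],"fingers":1},{"delta_pos":[0.016,0,0],"rot":[0,0,0],"fingers":1},{"delta_pos":[0.016,0,0],"rot":[0,0,0],"fingers":1},{"delta_pos":[0.016,0,0],"rot":[0,0,0],"fingers":1},{"delta_pos":[0.016,0,0],"rot":[0,0,0],"fingers":1},{"delta_pos":[0,0,0],"rot":[0,0,0],"fingers":1}]}}

```text
time: 16.33
ee_pos: [0.6049, 0.0505, 0.0281]
ee_rot: [-1.994, -2.427, 0.0]
ft_force: [-0.7, -0.8, -0.2]
width: 0.005
finger_force: 0.0
```

```bash
python3 - <<'E'
from slot import *
s=manip.observe();print((np.array(s["ee_pos"][:2])-G)@A,s["ee_pos"],s["ft_force"])
E
python3 look.py
```

```text
[0.02089569 0.02576466] [0.60492086 0.05048693 0.02809911] [-0.65163649 -0.82825553 -0.21734845]
blob [ 7  4 20] [0.5218 0.1296]
blob [ 8  9 46] [0.5632 0.0676]
blob [10 22 91] [0.5996 0.0584]
blob [ 8  8 51] [ 0.5312 -0.0675]
vial px 337.6914893617021 190.77659574468086 94
16.3833 [0.60504558 0.05010495 0.02811308] [-0.49962728  0.12822214 -0.01073418]
```

Emit:
{"name": "move_arm", "arguments": {"increments": [{"delta_pos":[-0.02,0,0],"rot":[0,0,0],"fingers":1},{"delta_pos":[0,0,-0.1],"rot":[0,0,0],"fingers":1},{"delta_pos":[0,0,-0.13],"rot":[0,0,0],"fingers":0.8},{"delta_pos":[0,0,-0.13],"rot":[0,0,0],"fingers":0.8},{"delta_pos":[0,0,-0.13],"rot":[0,0,0],"fingers":0.8},{"delta_pos":[0,0,-0.13],"rot":[0,0,0],"fingers":0.8},{"delta_pos":[0,0,0],"rot":[0,0,0],"fingers":0.8},{"delta_pos":[0,0,0],"rot":[0,0,0],"fingers":0.8}]}}

```text
time: 17.05
ee_pos: [0.6077, 0.0432, 0.2166]
ee_rot: [1.993, 2.424, 0.005]
ft_force: [-0.7, -0.0, -0.7]
width: 0.099
finger_force: 0.0
```

```bash
cat > slotchk.py <<'E'
from slot import *
def chk(n):
    f=snap(n);d=f["d"];K=f["K"];R=cv2.Rodrigues(f["rvec"])[0];v,u=np.mgrid[:400,:640]
    Q=(np.stack([(u-K[0,2])/K[0,0]*d,(v-K[1,2])/K[1,1]*d,d],-1)-f["tvec"].ravel())@R
    g=(Q[...,:2]-G)@A;dk=f["p"].max(2)<100
    m=dk&(g[...,0]>.003)&(g[...,0]<.038)&(abs(g[...,1])<.17)&(d>0)&(Q[...,2]<.09)&(Q[...,2]>.007)
    k,l,st,ce=cv2.connectedComponentsWithStats(m.astype(np.uint8))
    for i in range(1,k):
        if st[i,4]>25: q=l==i;print(st[i],"gate",np.percentile(g[q],2,axis=0).round(3),np.percentile(g[q],98,axis=0).round(3),"z",np.percentile(Q[q][:,2],[5,50,95,99]).round(4))
    m=(abs(g[...,1])<.06)&(g[...,0]>-.14)&(g[...,0]<-.08)&(Q[...,2]>.085)&(Q[...,2]<.11);print("vial top",g[m].mean(0) if m.any() else 0,m.sum())
if __name__=="__main__": chk(sys.argv[1]);rows([bez(*PATH[2])[0]],1)
E
python3 slotchk.py w6; python3 look.py
```

```text
17.05 [0.6077 0.0432 0.2166] toolx [-0.193  0.981 -0.001] z [ 0.004  0.    -1.   ] w 0.099 j [ 0.03  0.24  1.93 -0.    0.97 -0.16]
[304  89  26  27 533] gate [0.005 0.095] [0.03 0.12] z [0.0144 0.0158 0.0171 0.0178]
[304 136  14  26 277] gate [0.004 0.046] [0.017 0.072] z [0.0225 0.0299 0.0326 0.0332]
vial top [-0.11037561  0.02327141] 591
[-0.432 -0.373  0.494  0.135];
end [ 0.5218 -0.1055  0.0664] 76.8
blob [ 6  6 23] [0.6066 0.0807]
blob [ 5  8 33] [0.6108 0.0408]
blob [ 8  8 51] [ 0.5312 -0.0675]
vial px 321.9122807017544 190.1578947368421 57
17.15 [0.60594482 0.04330088 0.2134494 ] [ 0.47207105  0.29962427 -0.32815653]
```

The slot is now clear at the opening: one cap lies flat at y = +108 mm and one stands on edge at y = +59 mm, both well below the deck. The vial and the third cap are unmoved, so I'll go to the third cap.

Emit:
{"name": "move_arm", "arguments": {"increments": [{"delta_pos":[-0.086,-0.075,0.02],"rot":[0,0,0],"fingers":0.8},{"delta_pos":[-0.086,-0.075,0.02],"rot":[0,0,0],"fingers":0.8},{"delta_pos":[-0.086,-0.075,0.05],"rot":[0,0,0],"fingers":0.8},{"delta_pos":[-0.086,-0.075,0.05],"rot":[0,0,0],"fingers":0.8},{"delta_pos":[-0.086,-0.073,0.05],"rot":[0,0,0],"fingers":0.8},{"delta_pos":[0,0,0.05],"rot":[0,0,0.034],"fingers":0.8},{"delta_pos":[0,0,0],"rot":[0,0,0.034],"fingers":0.8},{"delta_pos":[0,0,0],"rot":[0,0,0.034],"fingers":0.8},{"delta_pos":[0,0,0],"rot":[0,0,0.034],"fingers":0.8},{"delta_pos":[0,0,0],"rot":[0,0,0],"fingers":0.8}]}}

```text
time: 17.98
ee_pos: [0.5204, -0.1045, 0.1405]
ee_rot: [-2.468, -1.94, 0.003]
ft_force: [0.0, -0.3, 0.4]
width: 0.101
finger_force: 0.0
```

```bash
python3 -c "
from plan import *
rows([bez(*PATH[2])[0]],1)"
```

```text
[-0.002  0.006  0.247 -0.003];
end [ 0.522  -0.1055  0.0664] 76.9
```

Emit:
{"name": "move_arm", "arguments": {"increments": [{"delta_pos":[-0.002,0.006,0.07],"rot":[0,0,-0.003],"fingers":0.8},{"delta_pos":[0,0,0.08],"rot":[0,0,0],"fingers":0.8},{"delta_pos":[0,0,0.07],"rot":[0,0,0],"fingers":0.8},{"delta_pos":[0,0,0.026],"rot":[0,0,0],"fingers":0.8},{"delta_pos":[0,0,0],"rot":[0,0,0],"fingers":0.8},{"delta_pos":[0,0,0],"rot":[0,0,0],"fingers":0.8}]}}

```text
time: 18.48
ee_pos: [0.5229, -0.1054, 0.0682]
ee_rot: [-2.453, -1.961, 0.001]
ft_force: [-0.3, -0.0, 0.5]
width: 0.099
finger_force: 0.0
```

```bash
python3 plan.py 2 1 14; python3 look.py
```

```text
[ 0.017 -0.003  0.006  0.003];[ 0.018 -0.    -0.     0.   ];[ 0.018 -0.002 -0.     0.007];[ 0.017 -0.002 -0.     0.006];[ 0.018 -0.002 -0.     0.007];[ 0.018 -0.002 -0.     0.008];[ 0.018 -0.002 -0.     0.009];[ 0.017 -0.003 -0.     0.009];[ 0.018 -0.003 -0.     0.01 ];[ 0.018 -0.003 -0.     0.011];[ 0.018 -0.003 -0.     0.012];[ 0.017 -0.004 -0.     0.013];[ 0.018 -0.004 -0.     0.014];
end [ 0.5365 -0.0371  0.0664] 57.7
blob [17  6 17] [0.3775 0.0887]
blob [ 6  6 22] [0.6063 0.0813]
blob [ 5  8 31] [0.611  0.0407]
vial px 314.04819277108436 195.2289156626506 83
18.5333 [ 0.52341458 -0.1055081   0.06889283] [0.84111418 0.11963131 0.38434212]
```

Emit:
{"name": "move_arm", "arguments": {"increments": [{"delta_pos":[0.017,-0.004,0.007],"rot":[0,0,0.003],"fingers":0.8},{"delta_pos":[0.018,0,0],"rot":[0,0,0],"fingers":0.8},{"delta_pos":[0.018,-0.002,0],"rot":[0,0,0.007],"fingers":0.8},{"delta_pos":[0.017,-0.002,0],"rot":[0,0,0.006],"fingers":0.8},{"delta_pos":[0.018,-0.002,0],"rot":[0,0,0.007],"fingers":0.8},{"delta_pos":[0.018,-0.002,0],"rot":[0,0,0.008],"fingers":0.8},{"delta_pos":[0.018,-0.002,0],"rot":[0,0,0.009],"fingers":0.8},{"delta_pos":[0.017,-0.003,0],"rot":[0,0,0.009],"fingers":0.8},{"delta_pos":[0.018,-0.003,0],"rot":[0,0,0.01],"fingers":0.8},{"delta_pos":[0.018,-0.003,0],"rot":[0,0,0.011],"fingers":0.8},{"delta_pos":[0.018,-0.003,0],"rot":[0,0,0.012],"fingers":0.8},{"delta_pos":[0.017,-0.004,0],"rot":[0,0,0.013],"fingers":0.8},{"delta_pos":[0.018,-0.004,0],"rot":[0,0,0.014],"fingers":0.8}]}}

```text
time: 19.62
ee_pos: [0.5369, -0.0363, 0.067]
ee_rot: [2.754, 1.511, 0.001]
ft_force: [0.5, 0.7, 0.5]
width: 0.103
finger_force: 0.0
```

```bash
python3 plan.py 2 14 30; python3 look.py
```

```text
[ 0.015 -0.004  0.002  0.015];[ 0.018 -0.005 -0.     0.017];[ 0.018 -0.005 -0.     0.019];[ 0.018 -0.005 -0.     0.02 ];[ 0.018 -0.006 -0.     0.022];[ 0.018 -0.007 -0.     0.022];[ 0.018 -0.006 -0.     0.024];[ 0.018 -0.007 -0.     0.025];[ 0.018 -0.007 -0.     0.025];[ 0.018 -0.007 -0.     0.024];[ 0.018 -0.007 -0.     0.024];[ 0.017 -0.005 -0.     0.021];
end [0.5736 0.0181 0.0664] 11.1
blob [18  5 18] [0.3937 0.1755]
blob [ 6  9 30] [0.4311 0.0351]
blob [29 15 94] [0.529  0.0089]
blob [ 6  6 22] [0.6063 0.0813]
blob [ 5  8 31] [0.611  0.0407]
blob [ 6  4 16] [ 0.5599 -0.0147]
vial px 322.25925925925924 188.7037037037037 27
19.6667 [ 0.53721458 -0.03574772  0.0669914 ] [0.34084321 0.81800093 0.74689953]
```

Emit:
{"name": "move_arm", "arguments": {"increments": [{"delta_pos":[0.015,-0.004,0.002],"rot":[0,0,0.015],"fingers":0.8},{"delta_pos":[0.018,-0.005,0],"rot":[0,0,0.017],"fingers":0.8},{"delta_pos":[0.018,-0.005,0],"rot":[0,0,0.019],"fingers":0.8},{"delta_pos":[0.018,-0.005,0],"rot":[0,0,0.02],"fingers":0.8},{"delta_pos":[0.018,-0.006,0],"rot":[0,0,0.022],"fingers":0.8},{"delta_pos":[0.018,-0.007,0],"rot":[0,0,0.022],"fingers":0.8},{"delta_pos":[0.018,-0.006,0],"rot":[0,0,0.024],"fingers":0.8},{"delta_pos":[0.018,-0.007,0],"rot":[0,0,0.025],"fingers":0.8},{"delta_pos":[0.018,-0.007,0],"rot":[0,0,0.025],"fingers":0.8},{"delta_pos":[0.018,-0.007,0],"rot":[0,0,0.024],"fingers":0.8},{"delta_pos":[0.018,-0.007,0],"rot":[0,0,0.024],"fingers":0.8},{"delta_pos":[0.017,-0.005,0],"rot":[0,0,0.021],"fingers":0.8},{"delta_pos":[0,0,0],"rot":[0,0,0],"fingers":0.8},{"delta_pos":[0,0,0],"rot":[0,0,0],"fingers":0.8}]}}

```text
time: 20.83
ee_pos: [0.5733, 0.0177, 0.066]
ee_rot: [3.126, 0.31, 0.001]
ft_force: [0.0, 0.1, 0.6]
width: 0.098
finger_force: 0.0
```

Emit:
{"name": "move_arm", "arguments": {"increments": [{"delta_pos":[-0.04,0,0],"rot":[0,0,0],"fingers":0.8},{"delta_pos":[-0.02,0,-0.1],"rot":[0,0,0],"fingers":0.8},{"delta_pos":[-0.05,0,-0.13],"rot":[0,0,0],"fingers":0.8},{"delta_pos":[-0.05,0,-0.13],"rot":[0,0,0],"fingers":0.8},{"delta_pos":[-0.05,0,-0.13],"rot":[0,0,0],"fingers":0.8},{"delta_pos":[-0.05,0,-0.13],"rot":[0,0,0],"fingers":0.8},{"delta_pos":[0,0,0],"rot":[0,0,0],"fingers":0.8},{"delta_pos":[0,0,0],"rot":[0,0,0],"fingers":0.8}]}}

```text
time: 21.5
ee_pos: [0.4964, 0.002, 0.2533]
ee_rot: [3.126, 0.307, 0.007]
ft_force: [-0.8, 0.1, 0.4]
width: 0.101
finger_force: 0.0
```

```bash
python3 slotchk.py w7; python3 look.py
```

```text
21.5 [0.4964 0.002  0.2533] toolx [0.981 0.195 0.004] z [ 0.004 -0.    -1.   ] w 0.101 j [-0.04  0.01  2.12 -0.    1.01  1.33]
[309  64  23  26 491] gate [ 0.013 -0.011] [0.037 0.014] z [0.0153 0.025  0.0311 0.032 ]
[219  71  25  22 430] gate [0.008 0.094] [0.029 0.119] z [0.0142 0.0157 0.0169 0.0175]
[260  82  24  11 228] gate [0.006 0.044] [0.017 0.07 ] z [0.0233 0.03   0.0325 0.0332]
vial top [-0.11114294  0.02115916] 400
[ 0.015  0.368  0.617 -0.365];
end [ 0.5219 -0.1053  0.0664] 76.9
blob [ 6  6 22] [0.6063 0.0813]
blob [ 5  8 31] [0.611  0.0407]
vial px 321.9122807017544 190.1578947368421 57
21.6 [0.49586464 0.00226082 0.25045461] [-0.6339273   0.4027204   0.18830661]
```

All three caps are in the slot with their tops below 34 mm, and the vial hasn't moved. I'll let things settle and hand in.

Emit:
{"name": "move_arm", "arguments": {"increments": [{"delta_pos":[0,0,0],"rot":[0,0,0],"fingers":0.8},{"delta_pos":[0,0,0],"rot":[0,0,0],"fingers":0.8},{"delta_pos":[0,0,0],"rot":[0,0,0],"fingers":0.8},{"delta_pos":[0,0,0],"rot":[0,0,0],"fingers":0.8}]}}

```text
time: 21.93
ee_pos: [0.4966, 0.0024, 0.2504]
ee_rot: [-3.126, -0.306, 0.002]
ft_force: [-0.6, -1.3, -0.0]
width: 0.101
finger_force: 0.0
```

```bash
python3 -c "
from h import *
print(manip.finish_job())"
```

```text
the job is handed in; nothing more can be done
None
```

I pushed all three caps through the gate one after another and they lie in the slot with the vial where it stood; before the third I rolled the first two along the slot with the shut fingertips to clear the opening, and I handed the job in at about 22 s (no verdict came back).

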